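Move the bitters bottles to the serving rack in the same order

TASK

Move all four bitters bottles from the walnut rack into the navy rack, keeping their order counted from the brass knob: the bottle nearest the knob of the walnut rack goes into the compartment nearest the knob of the navy rack, and so on along the row, one bottle to a compartment. Leave each bottle standing upright on the compartment floor, and do not tip over or drop any of them. The coloured pads stay in the walnut rack and still show each bottle's old place.

Things in the scene. Friction and masses are not known exactly. Their poses are not given: they have to be found in the camera images.
- walnut_rack: Dark walnut bottle rack, full at the start. Fixed, level, any yaw. 72 x 267 mm, a row of 4 compartments 60 x 60 mm inside; floor 5 mm thick, walls to 14 mm. Brass knob, 28 mm wide, 22 mm tall, at one short end. Origin: centre of the underside (z = 0.012); z up, y along the row to the knob (at y = +146). Compartment centres: x = 0, y = +97.5, +32.5, -32.5, -97.5 mm, first to fourth from the knob.
- navy_rack: Navy-blue bottle rack, empty at the start. Fixed, level, any yaw. 72 x 267 mm, a row of 4 compartments 60 x 60 mm inside; floor 5 mm thick, walls to 14 mm. Brass knob, 28 mm wide, 22 mm tall, at one short end. Origin: centre of the underside (z = 0.012); z up, y along the row to the knob (at y = +146). Compartment centres: x = 0, y = +97.5, +32.5, -32.5, -97.5 mm, first to fourth from the knob.
- red_bottle: Small round brown bitters bottle with a red cap and a red band round its cream label, 0.10 to 0.20 kg. Straight body 40 mm in diameter from the underside up to 58 mm, then a shoulder and a 28 mm wide cap; 92 mm tall in all. Origin: centre of the underside; z is its axis, up. It stands loose. Grip it on the straight body, about 48 mm above the underside.
- yellow_bottle: Small round brown bitters bottle with a yellow cap and a yellow band round its cream label, 0.10 to 0.20 kg. Straight body 40 mm in diameter from the underside up to 58 mm, then a shoulder and a 28 mm wide cap; 92 mm tall in all. Origin: centre of the underside; z is its axis, up. It stands loose. Grip it on the straight body, about 48 mm above the underside.
- green_bottle: Small round brown bitters bottle with a green cap and a green band round its cream label, 0.10 to 0.20 kg. Straight body 40 mm in diameter from the underside up to 58 mm, then a shoulder and a 28 mm wide cap; 92 mm tall in all. Origin: centre of the underside; z is its axis, up. It stands loose. Grip it on the straight body, about 48 mm above the underside.
- blue_bottle: Small round brown bitters bottle with a blue cap and a blue band round its cream label, 0.10 to 0.20 kg. Straight body 40 mm in diameter from the underside up to 58 mm, then a shoulder and a 28 mm wide cap; 92 mm tall in all. Origin: centre of the underside; z is its axis, up. It stands loose. Grip it on the straight body, about 48 mm above the underside.
- red_pad: Red silicone drip pad, 56 x 56 x 3 mm, fixed on the floor of one compartment of the walnut rack; the red-capped bottle stands on it at the start, and the pad stays there. Origin: centre of the underside.
- yellow_pad: Yellow silicone drip pad, 56 x 56 x 3 mm, fixed on the floor of one compartment of the walnut rack; the yellow-capped bottle stands on it at the start, and the pad stays there. Origin: centre of the underside.
- green_pad: Green silicone drip pad, 56 x 56 x 3 mm, fixed on the floor of one compartment of the walnut rack; the green-capped bottle stands on it at the start, and the pad stays there. Origin: centre of the underside.
- blue_pad: Blue silicone drip pad, 56 x 56 x 3 mm, fixed on the floor of one compartment of the walnut rack; the blue-capped bottle stands on it at the start, and the pad stays there. Origin: centre of the underside.

How it is judged:
By the outcome, as a careful person would: the job done as asked, in the order asked, and still so for the second after the job is handed in, with the robot touching nothing.
It also fails if it takes over 120 s, if anything falls off the work surface, if the arm or the gripper's body presses on something with over 40 N, if the wrist force passes 120 N, or if a joint passes its speed limit or range.

ROBOT

A 6-joint arm with a two-finger parallel gripper is mounted at the origin on the work surface. World frame = base frame: x ahead of the robot, y to its left, z up, the work surface at z = 0. Lengths are in mm, angles in rad, forces in N, time in s.
With the tool pointing down it reaches from about 400 to 925 mm from the base axis. Payload 12.5 kg.
Tool frame: the origin (TCP) lies midway between the tips of the shut fingers; the grasp point (between the pads) lies 19 mm behind it (env.pinch_z is the distance from the TCP to the grasp point, in mm); z points along the fingers, y is the line along which they close (so a half turn about z gives the same grasp; the last joint's range is limited). The gripper opens to 95 mm and grips with 3 to 60 N. Pads are 20 mm wide; open, the fingers measure 119 mm over their backs; the gripper's body (75 mm by 180 mm) begins 59 mm behind the grasp point.
Start: joints at [-1.421, 0.491, 1.559, -0, 1.092, -0.106], TCP at [158.16, -604.675, 214.661] pointing down, gripper open.
Joint ranges: [-3.1, 3.1], [-0.84, 2.19], [0.05, 2.79], [-1.13, 4.28], [0.06, 2.93], [-2.69, 2.69]. Speed limits (rad/s): [2.22, 2.22, 2.79, 3.14, 3.14, 3.14].

INTERFACE

Orientations are given as [roll, pitch, yaw] about the fixed x, y, z axes, in that order (R = Rz(yaw) Ry(pitch) Rx(roll)).
In Python, from cell import readout, eyes, job_done, env gives the robot as it stands.
- The arm moves only by the shell command python3 -m jog 'ROWS'. ROWS is a JSON object of lists of equal length, an entry for each row: "dp": the shift along the tool's x, y, z in mm, a list of three; "twist": the turn about the tool's z in degrees; "claw": the closure, from -1 (fully open) to 1 (shut). A call has 1 to 8 rows; each row is the pose to reach, as a shift and turn from the pose commanded when the call began, along the tool's axes at that moment; what a row does not reach only later rows make up. A row lasts 1/12 s, in which the tool goes at most 41.7 mm and 7.16 degrees, less where a joint would pass 70% of its speed; a pose out of reach is approached as far as the arm can. A call with a gripper value outside its range is refused whole. The fingers move at their own pace and stop on an object; the grip force is fixed at half the most. Time passes only in rows, so rows that repeat a pose let the fingers close. It gives the time, the measured TCP pose, the force and the opening at its end, in the units of the state.
- readout.state(): the state, without advancing time (a new reading comes with each control period).
- eyes.read_camera(name): name is "scene" or "top" or "wrist"; returns the picture (384x512x3 uint8, red, green, blue); there is no depth.
- eyes.camera_model(name): a dict with "intrinsics" (3x3 intrinsics, pixels), "k1" (the pictures are not rectified: a ray, as slopes to the right and down, at radius r is drawn at 1 + k1 r^2 times it, then the intrinsics apply), "R" (3x3) and "t" (3): a world point X has camera coordinates R X + t. Camera axes: x right, y down, z forward; pixel columns grow to the right and rows downward; lengths in mm; the calibration is good to about 2 mm. A picture is of the moment at which its call begins: read the wrist's pose just before it. camera_model takes no time and is no camera call; for the wrist camera it gives the pose at the moment of the call.
- job_done(): hands the job in, once; it reports no verdict.
The state is a dict: "t": time; "joints": joint angles; "qvel": joint speeds; "tau": joint torques, N m; "eef_pos": TCP position; "tcp_rot": TCP orientation; "ft_force": force on the tool from outside, world axes, zero at the start; "moment": the same for the moment, N m; "opening": opening from 0.0 (shut) to 1.0 (fully open).
Only numpy, scipy, OpenCV 4.12 (cv2) and the standard library are available. Lean on these libraries where they do the work, as an engineer would, in place of code of your own. Each camera call takes 0.05 s, during which the arm holds its last target. There are 200 camera calls.

## Working session

There is one attempt and no reset: what is moved stays moved. The work goes in short steps, Python scripts to look and compute and a shell command to move; the robot and the scene stay as the last step left them, time stands still between calls to the robot, and variables do not carry over. Pictures are saved under pics/ and viewed, on a budget of 14 in all, crops included, one or two more only if the job needs it, and the job is handed in when it is done.

```bash
ls; mkdir -p pics; python3 - <<'E'
from cell import readout, eyes, env
import cv2,numpy as np
print(readout.state(), env.pinch_z)
a=eyes.read_camera("top");b=eyes.read_camera("scene")
cv2.imwrite("pics/top0.png",cv2.resize(a,None,fx=1.5,fy=1.5,interpolation=cv2.INTER_CUBIC)[:,:,::-1])
cv2.imwrite("pics/top0_raw.png",a[:,:,::-1])
for n in("top","scene"):print(n,eyes.camera_model(n))
E
```

```text
pics
{'t': 0.0, 'joints': array([-1.42057297e+00,  4.91535386e-01,  1.55943235e+00, -1.90772332e-05,
        1.09168340e+00, -1.05614637e-01]), 'qvel': array([-3.37749313e-04, -1.01223142e-03, -6.68614399e-05, -5.57564231e-04,
        3.82673213e-04, -1.17181412e-03]), 'tau': array([-4.25364604e-03, -6.12650943e+01, -2.58184147e+01,  6.90574246e-02,
        4.82243439e-02, -9.74830346e-05]), 'eef_pos': array([ 158.13388048, -604.42433883,  214.08265014]), 'tcp_rot': array([-3.14053828e+00, -9.47580375e-05,  2.55846746e-01]), 'ft_force': array([0.48601858, 0.65893255, 0.86137515]), 'moment': array([-0.03612328, -0.00113838, -0.00648972]), 'opening': 0.9973742102835363} 18.8
top {'intrinsics': array([[399.18681227,   0.        , 252.40503683],
       [  0.        , 399.18681227, 180.55889717],
       [  0.        ,   0.        ,   1.        ]]), 'k1': -0.04084462335470463, 'R': array([[ 0.02321779, -0.99964193,  0.01330247],
       [-0.99724446, -0.02409578, -0.0701633 ],
       [ 0.07045871, -0.01163678, -0.99744682]]), 't': array([-28.72391083, 539.33936859, 789.58036823])}
scene {'intrinsics': array([[402.87353683,   0.        , 252.25385191],
       [  0.        , 402.87353683, 185.990718  ],
       [  0.        ,   0.        ,   1.        ]]), 'k1': -0.13595873524085028, 'R': array([[ 0.77418201,  0.6328808 ,  0.01020328],
       [ 0.47544115, -0.5707987 , -0.66943601],
       [-0.41784918,  0.52311637, -0.74279965]]), 't': array([-404.45772701, -198.40028002, 1263.84722128])}
```

View pics/top0.png

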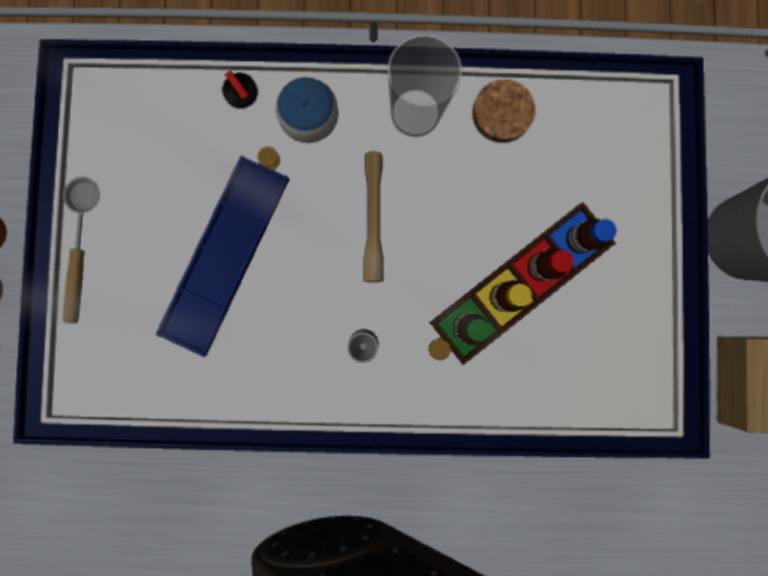

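```bash
python3 - <<'E'
import cv2,numpy as np
a=cv2.imread("pics/top0_raw.png")
r=lambda c:cv2.convertScaleAbs(cv2.resize(c,None,fx=3,fy=3,interpolation=cv2.INTER_CUBIC),alpha=1.8,beta=15)
A=r(a[93:243,95:205]);B=r(a[130:250,275:420])
o=np.zeros((450,330+435,3),np.uint8);o[:,:330]=A;o[:360,330:]=B
cv2.imwrite("pics/crop1.png",o)
E
```

```text
(no output)
```

View pics/crop1.png

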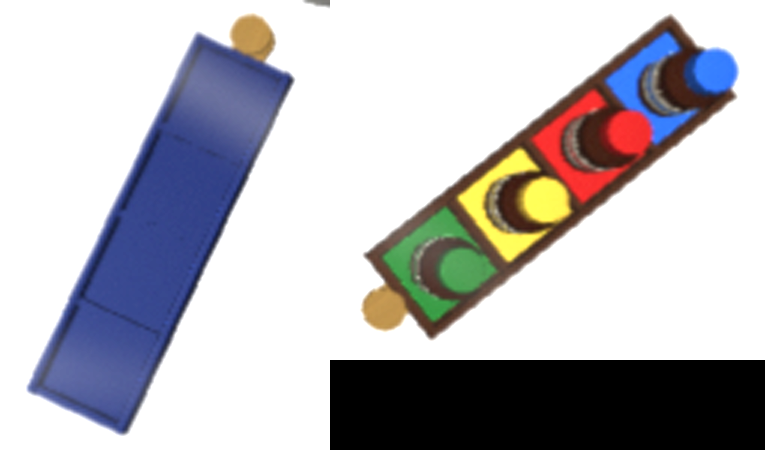

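```bash
cat > h.py <<'E'
import numpy as np, cv2
from scipy.optimize import least_squares
from cell import eyes, readout
def proj(X,c):
    X=np.atleast_2d(X); return cv2.projectPoints(X.astype(float),cv2.Rodrigues(c["R"])[0],c["t"],c["intrinsics"],np.array([c["k1"],0,0,0,0.]))[0][:,0]
def unproj(uv,z,c):
    n=cv2.undistortPoints(np.array(uv,float).reshape(-1,1,2),c["intrinsics"],np.array([c["k1"],0,0,0,0.]))[:,0]
    d=np.c_[n,np.ones(len(n))]@c["R"]; C=-c["R"].T@c["t"]
    return C+d*((z-C[2])/d[:,2:])
def rack(P,x,y,w):
    P=np.atleast_2d(P);return np.c_[x+np.cos(w)*P[:,0]-np.sin(w)*P[:,1],y+np.sin(w)*P[:,0]+np.cos(w)*P[:,1],P[:,2]]
def fitrack(P,uv,c,x0):
    f=lambda q:(proj(rack(P,*q),c)-uv).ravel(); s=least_squares(f,x0,x_scale=[100,100,1]); return s.x,s.fun.reshape(-1,2)
E
python3 - <<'E'
from h import *
c=eyes.camera_model("top")
print("C",-c["R"].T@c["t"])
P=np.array([[36,133.5,26],[-36,133.5,26],[36,-133.5,26],[-36,-133.5,26],[0,146,34]])
raw=lambda p,o:(np.array(p,float)+.5)/3-.5+o
nav=raw([(292,76),(199,34),(124,433),(30,388),(250,33)],[95,93])
wal=raw([(366-330,256),(432-330,337),(670-330,17),(734-330,96),(384-330,308)],[275,130])
for n,uv in(("navy",nav),("walnut",wal)):
    X=unproj(uv[:4],26,c); d=X[0]-X[2]; w0=np.arctan2(d[1],d[0])-np.pi/2
    q,r=fitrack(P,uv,c,[*X[:4,:2].mean(0),w0]); print(n,q.round(3),r.round(1).tolist())
    print(rack([[0,y,17] for y in(97.5,32.5,-32.5,-97.5)],*q).round(1).tolist())
caps=raw([(466-330,270),(545-330,200),(628-330,132),(711-330,72)],[275,130])
print(unproj(caps,112,c).round(1))
print(eyes.camera_model("wrist"))
E
```

```text
C [482.88728752  -6.52964705 825.78835468]
navy [556.418 193.763  -1.972] [[0.7, -0.7], [-0.3, -1.1], [0.1, 0.9], [-1.0, 0.9], [0.6, -0.1]]
[[646.2, 155.7, 17.0], [586.3, 181.1, 17.0], [526.5, 206.5, 17.0], [466.7, 231.8, 17.0]]
walnut [ 529.302 -210.786    0.683] [[-0.7, -0.5], [-0.5, 1.1], [0.3, -1.3], [1.0, 0.1], [-0.1, 0.6]]
[[467.8, -135.2, 17.0], [508.8, -185.6, 17.0], [549.8, -236.0, 17.0], [590.8, -286.4, 17.0]]
[[ 466.2 -137.3  112. ]
 [ 509.  -184.3  112. ]
 [ 551.1 -234.5  112. ]
 [ 589.  -285.5  112. ]]
{'intrinsics': array([[269.79048526,   0.        , 256.74184782],
       [  0.        , 269.79048526, 189.69338114],
       [  0.        ,   0.        ,   1.        ]]), 'k1': -0.036692343824891234, 'R': array([[ 2.52840671e-01, -9.67507542e-01, -8.66844977e-04],
       [-9.33507902e-01, -2.44190713e-01,  2.62552647e-01],
       [-2.54233342e-01, -6.55747809e-02, -9.64917279e-01]]), 't': array([-624.39143548,  -29.96234602,  390.54207901])}
```

```bash
cat >> h.py <<'E'
def go(x,y,z,yaw):
    s=readout.state(); p=s["eef_pos"]; r=s["tcp_rot"]; w=r[2]
    d=np.array([x,y,z])-p; tx=np.array([np.cos(w),np.sin(w),0]); ty=np.array([np.sin(w),-np.cos(w),0])
    t=-np.degrees((yaw-w+np.pi)%(2*np.pi)-np.pi)
    print("t %.1f pos %s rot %s f %s open %.2f"%(s["t"],p.round(1),r.round(3),s["ft_force"].round(1),s["opening"]))
    print("dp",[round(float(v),1) for v in (d@tx,d@ty,-d[2])],"twist %.1f"%t)
E
python3 - <<'E'
from h import *
go(510,-186,220,2.254)
E
```

```text
t 0.1 pos [ 158.1 -604.5  214.1] rot [-3.141 -0.     0.256] f [-0.5  0.1  0. ] open 1.00
dp [446.3, -315.8, -5.9] twist -114.5
```

```bash
python3 -m jog '{"dp":[[28,-20,0],[56,-40,0],[84,-60,-1],[112,-80,-2],[140,-100,-3],[168,-120,-3],[196,-140,-3],[224,-158,-3]],"twist":[-7,-14,-21,-28,-35,-42,-49,-56],"claw":[-1,-1,-1,-1,-1,-1,-1,-1]}'; python3 -c "
from h import *
go(510,-186,220,2.254)"
```

```text
t: 0.77
eef_pos: [335.5, -393.4, 217.5]
tcp_rot: [-3.141, -0.0, 1.239]
ft_force: [0.7, -0.6, 0.3]
opening: 1.002
t 0.8 pos [ 335.5 -393.4  217.5] rot [-3.141 -0.     1.239] f [ 0.7 -0.6  0.3] open 1.00
dp [252.9, 97.4, -2.5] twist -58.2
```

```bash
python3 -m jog '{"dp":[[35,13,0],[70,26,0],[105,40,0],[140,53,0],[175,66,0],[210,80,0],[243,96,0],[243,96,0]],"twist":[-7,-14,-21,-28,-35,-42,-49,-56],"claw":[-1,-1,-1,-1,-1,-1,-1,-1]}'; python3 - <<'E'
from h import *
go(510,-186,220,2.254)
c=eyes.camera_model("wrist"); a=eyes.read_camera("wrist")
print(-c["R"].T@c["t"])
np.save("w1.npy",np.array([c],dtype=object),allow_pickle=True)
cv2.imwrite("pics/w1_raw.png",a[:,:,::-1]);cv2.imwrite("pics/w1.png",cv2.resize(a,None,fx=1.5,fy=1.5)[:,:,::-1])
E
```

```text
t: 1.43
eef_pos: [509.0, -193.7, 217.4]
tcp_rot: [3.141, 0.0, 2.22]
ft_force: [0.0, 0.4, 0.4]
opening: 1.001
t 1.4 pos [ 509.  -193.7  217.4] rot [3.141 0.    2.22 ] f [0.  0.4 0.4] open 1.00
dp [5.6, 5.5, -2.6] twist -1.9
[ 464.08260012 -134.99328214  387.44298562]
```

View pics/w1.png

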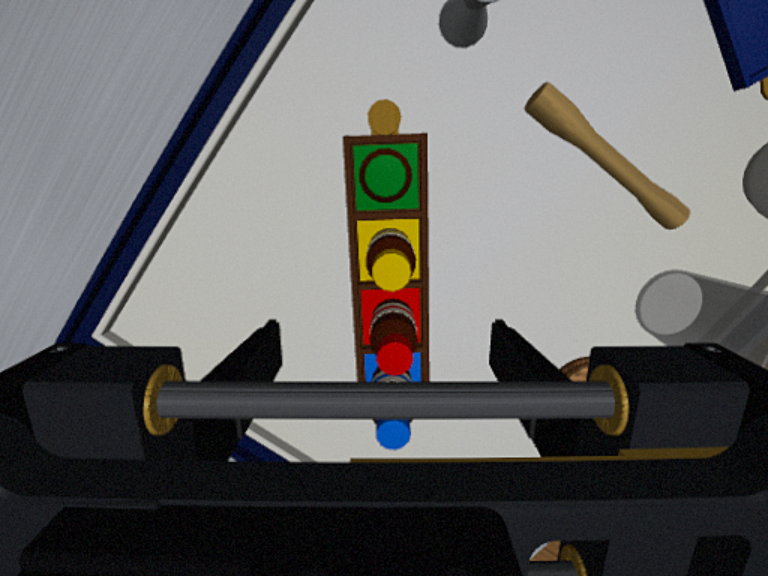

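```bash
python3 - <<'E'
from h import *
c=np.load("w1.npy",allow_pickle=True)[0]
r=lambda p:(np.array(p,float)+.5)/1.5-.5
q=(529.3,-210.8,.683)
print("caps",unproj(r([(386,175),(392,270),(394,358),(393,433)]),112,c).round(1).tolist())
print("knob",unproj(r([(385,117)]),34,c).round(1), rack([[0,146,34]],*q).round(1))
print("rim",unproj(r([(344,136),(427,133)]),26,c).round(1), rack([[-36,133.5,26],[36,133.5,26]],*q).round(1))
E
```

```text
caps [[464.4, -134.6, 112.0], [506.6, -183.2, 112.0], [548.6, -235.5, 112.0], [587.3, -287.2, 112.0]]
knob [[436.  -98.2  34. ]] [[437.2 -97.6  34. ]]
rim [[ 416.8 -130.4   26. ]
 [ 471.2  -86.    26. ]] [[ 417.1 -130.    26. ]
 [ 473.   -84.5   26. ]]
```

```bash
python3 -c "
from h import *
go(465.3,-136,49,2.254)"
```

```text
t 1.5 pos [ 507.5 -195.3  217.2] rot [-3.142 -0.     2.23 ] f [-0.9 -1.   0.5] open 1.00
dp [72.7, 3.0, 168.2] twist -1.4
```

```bash
python3 -m jog '{"dp":[[25,1,0],[50,2,0],[72.7,3,0],[72.7,3,20],[72.7,3,50],[72.7,3,75],[72.7,3,85],[72.7,3,85]],"twist":[-0.7,-1.4,-1.4,-1.4,-1.4,-1.4,-1.4,-1.4],"claw":[-1,-1,-1,-1,-1,-1,-1,-1]}'; python3 -c "
from h import *
go(465.3,-136,49,2.254)"
```

```text
t: 2.15
eef_pos: [463.5, -137.6, 130.5]
tcp_rot: [-3.139, -0.004, 2.231]
ft_force: [0.4, 0.4, -0.2]
opening: 1.001
t 2.1 pos [ 463.5 -137.6  130.5] rot [-3.139 -0.004  2.231] f [ 0.4  0.4 -0.2] open 1.00
dp [0.2, 2.4, 81.5] twist -1.3
```

```bash
python3 -m jog '{"dp":[[0,1.5,15],[0,1.5,40],[0,1.5,65],[0,1.5,80],[0,1.5,81],[0,1.5,81],[0,1.5,81]],"twist":[-1.3,-1.3,-1.3,-1.3,-1.3,-1.3,-1.3],"claw":[-1,-1,-1,-1,-1,-1,-1]}' && python3 -m jog '{"dp":[[0,0,0],[0,0,0],[0,0,0],[0,0,0],[0,0,0],[0,0,0],[0,0,0],[0,0,0]],"twist":[0,0,0,0,0,0,0,0],"claw":[1,1,1,1,1,1,1,1]}' ; python3 -c "
from h import *
go(465.3,-136,180,2.254)"
```

```text
t: 2.73
eef_pos: [466.6, -137.1, 52.8]
tcp_rot: [3.141, 0.001, 2.257]
ft_force: [0.2, -0.2, -0.4]
opening: 1.001
t: 3.4
eef_pos: [466.1, -136.6, 51.6]
tcp_rot: [-3.141, -0.0, 2.258]
ft_force: [0.4, 0.6, 0.0]
opening: 0.498
t 3.4 pos [ 466.1 -136.6   51.6] rot [-3.141 -0.     2.258] f [0.4 0.6 0. ] open 0.50
dp [1.0, -0.3, -128.4] twist 0.2
```

```bash
python3 -m jog '{"dp":[[0,0,0],[0,0,0],[0,0,0],[0,0,0],[0,0,0],[0,0,0]],"twist":[0,0,0,0,0,0],"claw":[1,1,1,1,1,1]}' && python3 -m jog '{"dp":[[0,0,-5],[0,0,-25],[0,0,-50],[0,0,-80],[0,0,-110],[0,0,-132],[0,0,-132],[0,0,-132]],"twist":[0,0,0,0,0,0,0,0],"claw":[1,1,1,1,1,1,1,1]}' ; python3 -c "
from h import *
go(560,30,184,2.254)
go(646,156,184,2.741)"
```

```text
t: 3.9
eef_pos: [466.1, -136.6, 51.6]
tcp_rot: [-3.142, 0.0, 2.258]
ft_force: [-0.0, -1.3, -0.4]
opening: 0.416
t: 4.57
eef_pos: [466.2, -136.6, 184.4]
tcp_rot: [3.141, 0.002, 2.258]
ft_force: [-0.1, 0.1, -1.0]
opening: 0.411
t 4.6 pos [ 466.2 -136.6  184.4] rot [3.141e+00 2.000e-03 2.258e+00] f [-0.1  0.1 -1. ] open 0.41
dp [69.4, 178.2, 0.4] twist 0.2
t 4.6 pos [ 466.2 -136.6  184.4] rot [3.141e+00 2.000e-03 2.258e+00] f [-0.1  0.1 -1. ] open 0.41
dp [112.3, 324.6, 0.4] twist -27.7
```

```bash
python3 -m jog '{"dp":[[5,12,0],[13,38,0],[23,66,0],[34,98,0],[45,130,0],[56,162,0],[67,194,0],[78,226,0]],"twist":[-2,-5,-8,-11,-14,-17,-20,-23],"claw":[1,1,1,1,1,1,1,1]}' ; python3 -c "
from h import *
go(646,156,184,2.741)"
```

```text
t: 5.23
eef_pos: [591.3, 68.6, 181.5]
tcp_rot: [-3.14, -0.003, 2.662]
ft_force: [1.6, -0.6, -1.0]
opening: 0.418
t 5.2 pos [591.3  68.6 181.5] rot [-3.140e+00 -3.000e-03  2.662e+00] f [ 1.6 -0.6 -1. ] open 0.42
dp [-8.2, 102.7, -2.5] twist -4.5
```

```bash
python3 -m jog '{"dp":[[-2,30,-1],[-4,58,-2],[-6,80,-2],[-8,92,-2],[-9,98,-2],[-9,99,-2],[-9,99,-2],[-9,99,-2]],"twist":[-1,-2,-3,-4,-5,-5,-5,-5],"claw":[1,1,1,1,1,1,1,1]}' ; python3 - <<'E'
from h import *
go(646,156,184,2.741)
c=eyes.camera_model("wrist"); a=eyes.read_camera("wrist")
np.save("w2.npy",np.array([c],dtype=object),allow_pickle=True)
cv2.imwrite("pics/w2.png",cv2.convertScaleAbs(cv2.resize(a,None,fx=1.5,fy=1.5),alpha=1.6,beta=10)[:,:,::-1])
E
```

```text
t: 5.9
eef_pos: [644.9, 149.5, 185.4]
tcp_rot: [-3.141, -0.001, 2.745]
ft_force: [-0.4, -0.6, -1.7]
opening: 0.412
t 5.9 pos [644.9 149.5 185.4] rot [-3.141e+00 -1.000e-03  2.745e+00] f [-0.4 -0.6 -1.7] open 0.41
dp [1.5, 6.5, 1.4] twist 0.2
```

View pics/w2.png

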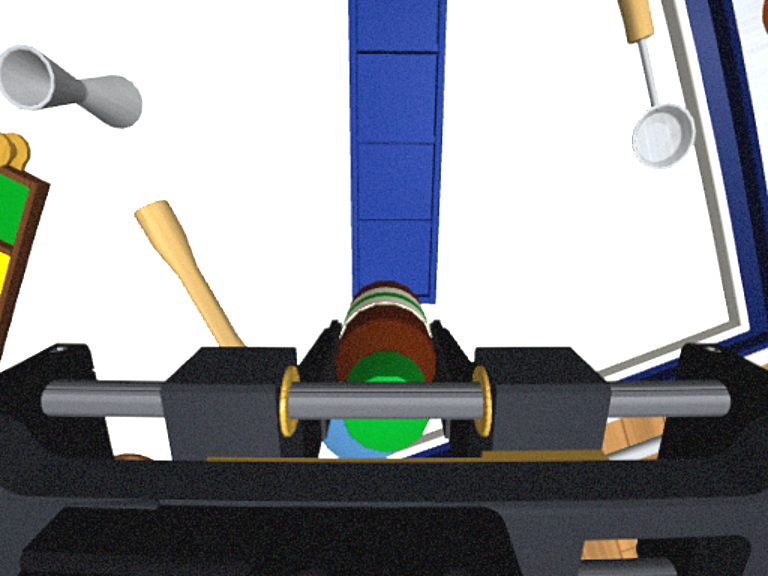

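```bash
python3 - <<'E'
from h import *
c=np.load("w2.npy",allow_pickle=True)[0]
r=lambda p:(np.array(p,float)+.5)/1.5-.5
P=np.array([[0,65,26],[0,0,26],[0,-65,26],[36,65,26],[-36,65,26],[36,0,26],[-36,0,26],[-36,133.5,26]])
uv=r([(395.5,219),(396,143),(396.5,51),(352,219),(438,219),(350.5,143),(441.5,143),(435.5,302)])
q=(556.4,193.8,-1.972)
print((unproj(uv,26,c)-rack(P,*q)).round(1))
q,rr=fitrack(P,uv,c,q);print(q,rr.round(1).tolist())
print(rack([[0,y,17] for y in(97.5,32.5,-32.5,-97.5)],*q).round(1).tolist())
E
```

```text
[[-5.   3.8  0. ]
 [ 0.9  1.1  0. ]
 [ 0.8  0.8  0. ]
 [-4.6  4.5  0. ]
 [-5.8  2.4  0. ]
 [ 1.3  1.7  0. ]
 [ 0.3  0.4  0. ]
 [-3.9  2.2  0. ]]
[554.75451025 195.72235757  -1.97030541] [[-0.3, 3.2], [-0.1, -2.4], [0.0, -2.6], [-0.9, 3.1], [1.0, 3.3], [-0.9, -2.4], [0.6, -2.2], [0.6, 1.6]]
[[644.6, 157.8, 17.0], [584.7, 183.1, 17.0], [524.8, 208.4, 17.0], [464.9, 233.6, 17.0]]
```

```bash
python3 -c "
from h import *
go(645.6,156.2,49.5,2.741)"
```

```text
t 6.0 pos [645.  149.4 185.6] rot [-3.141 -0.     2.745] f [-0.2  0.1 -1.7] open 0.41
dp [2.0, 6.5, 136.1] twist 0.2
```

```bash
python3 -m jog '{"dp":[[2,6.5,15],[2,6.5,40],[2,6.5,70],[2,6.5,95],[2,6.5,115],[2,6.5,122],[2,6.5,122],[2,6.5,122]],"twist":[0,0,0,0,0,0,0,0],"claw":[1,1,1,1,1,1,1,1]}' && python3 -c "
from h import *
go(645.6,156.2,49.5,2.741)"
```

```text
t: 6.62
eef_pos: [646.4, 156.9, 64.5]
tcp_rot: [3.141, 0.001, 2.746]
ft_force: [-0.8, -0.1, -1.6]
opening: 0.415
t 6.6 pos [646.4 156.9  64.5] rot [3.141e+00 1.000e-03 2.746e+00] f [-0.8 -0.1 -1.6] open 0.42
dp [0.4, -0.9, 15.0] twist 0.3
```

```bash
python3 -m jog '{"dp":[[0,0,4],[0,0,8],[0,0,12],[0,0,14],[0,0,15],[0,0,15.5],[0,0,15.5],[0,0,15.5]],"twist":[0,0,0,0,0,0,0,0],"claw":[1,1,1,1,1,1,1,1]}'
```

```text
t: 7.28
eef_pos: [646.0, 157.3, 48.6]
tcp_rot: [-3.142, 0.0, 2.746]
ft_force: [-3.0, -1.0, 4.0]
opening: 0.411
```

```bash
python3 -m jog '{"dp":[[0,0,0],[0,0,0],[0,0,0],[0,0,0],[0,0,0],[0,0,0],[0,0,0],[0,0,0]],"twist":[0,0,0,0,0,0,0,0],"claw":[-1,-1,-1,-1,-1,-1,-1,-1]}' && python3 -m jog '{"dp":[[0,0,-5],[0,0,-25],[0,0,-55],[0,0,-85],[0,0,-115],[0,0,-132],[0,0,-132],[0,0,-132]],"twist":[0,0,0,0,0,0,0,0],"claw":[-1,-1,-1,-1,-1,-1,-1,-1]}' ; python3 - <<'E'
from h import *
go(508,-184,180,2.254)
a=eyes.read_camera("scene")
cv2.imwrite("pics/s1.png",cv2.convertScaleAbs(cv2.resize(a,None,fx=1.5,fy=1.5),alpha=1.6,beta=10)[:,:,::-1])
E
```

```text
t: 7.95
eef_pos: [646.0, 157.3, 48.1]
tcp_rot: [-3.142, 0.0, 2.746]
ft_force: [0.2, -0.5, 0.1]
opening: 0.917
t: 8.62
eef_pos: [646.1, 157.3, 181.1]
tcp_rot: [3.141, 0.002, 2.746]
ft_force: [0.2, -0.8, -0.3]
opening: 0.999
t 8.6 pos [646.1 157.3 181.1] rot [3.141e+00 2.000e-03 2.746e+00] f [ 0.2 -0.8 -0.3] open 1.00
dp [-3.9, -368.2, 1.1] twist 28.2
```

View pics/s1.png

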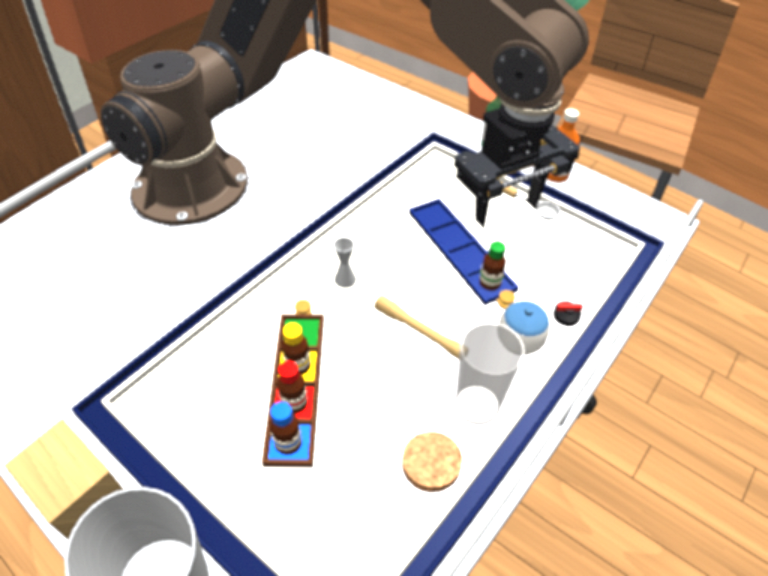

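```bash
python3 -m jog '{"dp":[[0,-15,0],[0,-50,0],[-1,-90,0],[-1,-130,0],[-2,-170,0],[-2,-210,0],[-3,-250,0],[-3,-285,0]],"twist":[2,6,10,14,18,22,26,28],"claw":[-1,-1,-1,-1,-1,-1,-1,-1]}' && python3 -m jog '{"dp":[[0,0,0]],"twist":[0],"claw":[-1]}' && python3 -c "
from h import *
go(508,-184,180,2.254)"
```

```text
t: 9.33
eef_pos: [536.9, -109.1, 178.9]
tcp_rot: [-3.14, -0.002, 2.252]
ft_force: [0.8, -0.3, 0.3]
opening: 1.002
t: 9.42
eef_pos: [536.1, -111.6, 178.9]
tcp_rot: [-3.139, -0.002, 2.25]
ft_force: [0.0, -1.2, 0.2]
opening: 0.998
t 9.4 pos [ 536.1 -111.6  178.9] rot [-3.139e+00 -2.000e-03  2.250e+00] f [ 0.  -1.2  0.2] open 1.00
dp [-38.7, -67.3, -1.1] twist -0.2
```

```bash
python3 -m jog '{"dp":[[-15,-25,0],[-30,-52,0],[-38,-66,0],[-38,-66,0],[-38,-66,20],[-38,-66,40],[-38,-66,50],[-38,-66,50]],"twist":[0,0,0,0,0,0,0,0],"claw":[-1,-1,-1,-1,-1,-1,-1,-1]}' && python3 -m jog '{"dp":[[0,0,0]],"twist":[0],"claw":[-1]}' && python3 -c "
from h import *
go(508,-184,51,2.254)"
```

```text
t: 10.08
eef_pos: [511.0, -177.0, 127.7]
tcp_rot: [-3.14, -0.004, 2.258]
ft_force: [-0.3, 1.1, -0.6]
opening: 1.0
t: 10.17
eef_pos: [512.1, -177.6, 129.8]
tcp_rot: [-3.141, -0.001, 2.258]
ft_force: [0.0, 0.2, 0.7]
opening: 1.001
t 10.2 pos [ 512.1 -177.6  129.8] rot [-3.141e+00 -1.000e-03  2.258e+00] f [0.  0.2 0.7] open 1.00
dp [-2.4, -7.2, 78.8] twist 0.2
```

```bash
python3 -m jog '{"dp":[[-2.4,-7,5],[-2.4,-7,25],[-2.4,-7,50],[-2.4,-7,70],[-2.4,-7,78.5],[-2.4,-7,78.5],[-2.4,-7,78.5]],"twist":[0,0,0,0,0,0,0],"claw":[-1,-1,-1,-1,-1,-1,-1]}' && python3 -m jog '{"dp":[[0,0,0],[0,0,0],[0,0,0],[0,0,0],[0,0,0],[0,0,0],[0,0,0],[0,0,0]],"twist":[0,0,0,0,0,0,0,0],"claw":[1,1,1,1,1,1,1,1]}' && python3 -m jog '{"dp":[[0,0,0],[0,0,0],[0,0,0],[0,0,0],[0,0,0],[0,0,0]],"twist":[0,0,0,0,0,0],"claw":[1,1,1,1,1,1]}' && python3 -c "
from h import *
go(586,181.7,184,2.741)"
```

```text
t: 10.75
eef_pos: [508.5, -184.7, 52.2]
tcp_rot: [3.142, 0.0, 2.258]
ft_force: [0.5, 1.0, 0.0]
opening: 1.001
t: 11.42
eef_pos: [508.2, -184.4, 51.6]
tcp_rot: [-3.142, 0.0, 2.258]
ft_force: [-0.4, 0.5, 0.2]
opening: 0.498
t: 11.92
eef_pos: [508.2, -184.4, 51.6]
tcp_rot: [-3.142, 0.0, 2.258]
ft_force: [0.3, -0.5, -0.0]
opening: 0.412
t 11.9 pos [ 508.2 -184.4   51.6] rot [-3.142  0.     2.258] f [ 0.3 -0.5 -0. ] open 0.41
dp [233.8, 292.3, -132.4] twist -27.7
```

```bash
python3 -m jog '{"dp":[[0,0,-5],[0,0,-25],[0,0,-50],[0,0,-80],[0,0,-110],[0,0,-132],[0,0,-132],[0,0,-132]],"twist":[0,0,0,0,0,0,0,0],"claw":[1,1,1,1,1,1,1,1]}' && python3 -m jog '{"dp":[[7,9,0],[25,31,0],[46,58,0],[68,85,0],[90,112,0],[112,140,0],[134,168,0],[156,195,0]],"twist":[-3,-7,-11,-15,-19,-23,-26,-28],"claw":[1,1,1,1,1,1,1,1]}' && python3 -m jog '{"dp":[[0,0,0],[0,0,0]],"twist":[0,0],"claw":[1,1]}' && python3 -c "
from h import *
go(586,181.7,184,2.741)"
```

```text
t: 12.58
eef_pos: [508.3, -184.4, 184.4]
tcp_rot: [3.141, 0.002, 2.258]
ft_force: [-1.0, -0.0, -2.2]
opening: 0.413
t: 13.25
eef_pos: [559.5, 61.7, 181.7]
tcp_rot: [-3.14, -0.003, 2.749]
ft_force: [1.4, -0.4, -1.0]
opening: 0.413
t: 13.42
eef_pos: [559.4, 61.4, 181.7]
tcp_rot: [-3.14, -0.003, 2.749]
ft_force: [-1.0, -0.9, -2.1]
opening: 0.414
t 13.4 pos [559.4  61.4 181.7] rot [-3.140e+00 -3.000e-03  2.749e+00] f [-1.  -0.9 -2.1] open 0.41
dp [21.4, 121.3, -2.3] twist 0.5
```

```bash
python3 -m jog '{"dp":[[5,28,0],[11,62,0],[17,95,0],[20,115,0],[21.4,121.3,0],[21.4,121.3,0],[21.4,121.3,0]],"twist":[0.5,0.5,0.5,0.5,0.5,0.5,0.5],"claw":[1,1,1,1,1,1,1]}' && python3 -m jog '{"dp":[[0,0,10],[0,0,35],[0,0,65],[0,0,95],[0,0,115],[0,0,119],[0,0,119],[0,0,119]],"twist":[0,0,0,0,0,0,0,0],"claw":[1,1,1,1,1,1,1,1]}' && python3 -c "
from h import *
go(586,181.7,48.7,2.741)"
```

```text
t: 14.0
eef_pos: [586.6, 178.8, 182.7]
tcp_rot: [-3.14, -0.001, 2.737]
ft_force: [0.1, -0.1, -2.0]
opening: 0.418
t: 14.67
eef_pos: [587.4, 179.4, 65.3]
tcp_rot: [3.141, 0.001, 2.737]
ft_force: [-0.5, 0.2, -1.5]
opening: 0.411
t 14.7 pos [587.4 179.4  65.3] rot [3.141e+00 1.000e-03 2.737e+00] f [-0.5  0.2 -1.5] open 0.41
dp [2.2, 1.6, 16.6] twist -0.2
```

```bash
python3 -m jog '{"dp":[[1,1,3],[2,1.5,8],[2,1.5,12],[2,1.5,14],[2,1.5,15.5],[2,1.5,16.3],[2,1.5,16.3],[2,1.5,16.3]],"twist":[0,0,0,0,0,0,0,0],"claw":[1,1,1,1,1,1,1,1]}' && python3 -c "
from h import *
go(586,181.7,48.7,2.741)"
```

```text
t: 15.33
eef_pos: [585.8, 182.2, 48.6]
tcp_rot: [3.142, 0.0, 2.738]
ft_force: [-2.1, -1.2, 2.4]
opening: 0.411
t 15.3 pos [585.8 182.2  48.6] rot [3.142 0.    2.738] f [-2.1 -1.2  2.4] open 0.41
dp [-0.4, -0.4, -0.1] twist -0.2
```

Contact; release, rise, and go to red.

```bash
python3 -m jog '{"dp":[[0,0,0],[0,0,0],[0,0,0],[0,0,0],[0,0,0],[0,0,0],[0,0,0],[0,0,0]],"twist":[0,0,0,0,0,0,0,0],"claw":[-1,-1,-1,-1,-1,-1,-1,-1]}' && python3 -m jog '{"dp":[[0,0,-5],[0,0,-25],[0,0,-55],[0,0,-85],[0,0,-115],[0,0,-132],[0,0,-132],[0,0,-132]],"twist":[0,0,0,0,0,0,0,0],"claw":[-1,-1,-1,-1,-1,-1,-1,-1]}' ; python3 -c "
from h import *
go(550,-235,180,2.254)"
```

```text
t: 16.0
eef_pos: [585.8, 182.2, 48.3]
tcp_rot: [-3.142, 0.0, 2.738]
ft_force: [0.1, 0.1, -0.7]
opening: 0.917
t: 16.67
eef_pos: [585.9, 182.2, 181.2]
tcp_rot: [3.141, 0.002, 2.738]
ft_force: [-0.9, 0.9, -0.1]
opening: 0.999
t 16.7 pos [585.9 182.2 181.2] rot [3.141e+00 2.000e-03 2.738e+00] f [-0.9  0.9 -0.1] open 1.00
dp [-131.0, -397.8, 1.2] twist 27.7
```

```bash
python3 -m jog '{"dp":[[-5,-15,0],[-16,-50,0],[-28,-85,0],[-40,-120,0],[-52,-155,0],[-64,-190,0],[-76,-225,0],[-88,-260,0]],"twist":[2,6,10,14,18,22,26,27.7],"claw":[-1,-1,-1,-1,-1,-1,-1,-1]}' && python3 -m jog '{"dp":[[0,0,0],[0,0,0]],"twist":[0,0],"claw":[-1,-1]}' && python3 -c "
from h import *
go(550,-235,180,2.254)"
```

```text
t: 17.33
eef_pos: [563.5, -93.0, 178.9]
tcp_rot: [-3.14, -0.002, 2.25]
ft_force: [-0.0, -0.1, 0.7]
opening: 0.998
t: 17.5
eef_pos: [563.7, -93.1, 178.9]
tcp_rot: [-3.14, -0.002, 2.251]
ft_force: [-0.2, 0.4, 0.5]
opening: 0.997
t 17.5 pos [563.7 -93.1 178.9] rot [-3.140e+00 -2.000e-03  2.251e+00] f [-0.2  0.4  0.5] open 1.00
dp [-101.7, -100.0, -1.1] twist -0.2
```

```bash
python3 -m jog '{"dp":[[-18,-18,0],[-42,-41,0],[-66,-65,0],[-90,-89,0],[-101.7,-100,0],[-101.7,-100,0],[-101.7,-100,0],[-101.7,-100,0]],"twist":[0,0,0,0,0,0,0,0],"claw":[-1,-1,-1,-1,-1,-1,-1,-1]}' && python3 -m jog '{"dp":[[0,0,10],[0,0,30],[0,0,50],[0,0,50],[0,0,50]],"twist":[0,0,0,0,0],"claw":[-1,-1,-1,-1,-1]}' && python3 -c "
from h import *
go(550,-235,51,2.254)"
```

```text
t: 18.17
eef_pos: [551.3, -231.8, 179.9]
tcp_rot: [-3.141, -0.001, 2.255]
ft_force: [-0.6, 0.7, -0.2]
opening: 1.004
t: 18.58
eef_pos: [551.0, -232.2, 129.5]
tcp_rot: [-3.141, -0.002, 2.255]
ft_force: [-0.4, 0.3, 0.1]
opening: 1.001
t 18.6 pos [ 551.  -232.2  129.5] rot [-3.141e+00 -2.000e-03  2.255e+00] f [-0.4  0.3  0.1] open 1.00
dp [-1.5, -2.5, 78.5] twist 0.1
```

```bash
python3 -m jog '{"dp":[[-1.5,-2.5,5],[-1.5,-2.5,25],[-1.5,-2.5,50],[-1.5,-2.5,70],[-1.5,-2.5,78],[-1.5,-2.5,78],[-1.5,-2.5,78]],"twist":[0,0,0,0,0,0,0],"claw":[-1,-1,-1,-1,-1,-1,-1]}' && python3 -m jog '{"dp":[[0,0,0],[0,0,0],[0,0,0],[0,0,0],[0,0,0],[0,0,0],[0,0,0],[0,0,0]],"twist":[0,0,0,0,0,0,0,0],"claw":[1,1,1,1,1,1,1,1]}' && python3 -m jog '{"dp":[[0,0,0],[0,0,0],[0,0,0],[0,0,0],[0,0,0],[0,0,0]],"twist":[0,0,0,0,0,0],"claw":[1,1,1,1,1,1]}' && python3 -c "
from h import *
go(526,207,184,2.741)"
```

```text
t: 19.17
eef_pos: [550.6, -236.4, 53.1]
tcp_rot: [3.141, 0.001, 2.254]
ft_force: [0.3, 0.3, 0.8]
opening: 1.004
t: 19.83
eef_pos: [550.2, -236.2, 52.3]
tcp_rot: [-3.142, 0.0, 2.254]
ft_force: [0.1, 0.1, -0.1]
opening: 0.497
t: 20.33
eef_pos: [550.1, -236.2, 52.3]
tcp_rot: [-3.142, 0.0, 2.254]
ft_force: [-1.2, -0.3, 0.2]
opening: 0.417
t 20.3 pos [ 550.1 -236.2   52.3] rot [-3.142  0.     2.254] f [-1.2 -0.3  0.2] open 0.42
dp [358.9, 261.1, -131.7] twist -27.9
```

```bash
python3 -m jog '{"dp":[[0,0,-5],[0,0,-25],[0,0,-50],[0,0,-80],[0,0,-110],[0,0,-132],[0,0,-132],[0,0,-132]],"twist":[0,0,0,0,0,0,0,0],"claw":[1,1,1,1,1,1,1,1]}' && python3 -m jog '{"dp":[[9,7,0],[36,26,0],[64,47,0],[92,67,0],[120,87,0],[148,108,0],[176,128,0],[200,146,0]],"twist":[-3,-7,-11,-15,-19,-23,-26,-28],"claw":[1,1,1,1,1,1,1,1]}' && python3 -m jog '{"dp":[[0,0,0],[0,0,0]],"twist":[0,0],"claw":[1,1]}' && python3 -c "
from h import *
go(526,207,184,2.741)"
```

```text
t: 21.0
eef_pos: [550.4, -236.2, 185.4]
tcp_rot: [3.141, 0.002, 2.254]
ft_force: [-0.8, 1.0, -1.0]
opening: 0.415
t: 21.67
eef_pos: [535.9, 13.1, 182.9]
tcp_rot: [-3.141, -0.003, 2.746]
ft_force: [0.6, 0.2, -1.6]
opening: 0.414
t: 21.83
eef_pos: [536.4, 12.4, 183.1]
tcp_rot: [-3.141, -0.002, 2.745]
ft_force: [0.0, -0.7, -0.6]
opening: 0.412
t 21.8 pos [536.4  12.4 183.1] rot [-3.141e+00 -2.000e-03  2.745e+00] f [ 0.  -0.7 -0.6] open 0.41
dp [84.7, 175.5, -0.9] twist 0.3
```

```bash
python3 -m jog '{"dp":[[10,20,0],[25,52,0],[40,84,0],[55,116,0],[70,148,0],[80,168,0],[84.7,175.5,0],[84.7,175.5,0]],"twist":[0,0,0,0,0,0,0,0],"claw":[1,1,1,1,1,1,1,1]}' && python3 -m jog '{"dp":[[0,0,0],[0,0,20],[0,0,50],[0,0,80],[0,0,105],[0,0,119],[0,0,119],[0,0,119]],"twist":[0,0,0,0,0,0,0,0],"claw":[1,1,1,1,1,1,1,1]}' && python3 -c "
from h import *
go(526,207,49.4,2.741)"
```

```text
t: 22.5
eef_pos: [526.9, 206.2, 183.4]
tcp_rot: [-3.141, -0.001, 2.744]
ft_force: [-0.3, -0.6, -1.2]
opening: 0.413
t: 23.17
eef_pos: [527.4, 204.1, 65.0]
tcp_rot: [-3.14, -0.001, 2.741]
ft_force: [0.5, -0.4, -0.4]
opening: 0.413
t 23.2 pos [527.4 204.1  65. ] rot [-3.140e+00 -1.000e-03  2.741e+00] f [ 0.5 -0.4 -0.4] open 0.41
dp [2.4, 2.1, 15.6] twist 0.0
```

```bash
python3 -m jog '{"dp":[[1,1,3],[2,2,8],[2,2,12],[2,2,14],[2,2,15],[2,2,15.6],[2,2,15.6],[2,2,15.6]],"twist":[0,0,0,0,0,0,0,0],"claw":[1,1,1,1,1,1,1,1]}' && python3 -c "
from h import *
go(526,207,49,2.741)"
```

```text
t: 23.83
eef_pos: [526.2, 208.4, 49.8]
tcp_rot: [3.142, 0.0, 2.743]
ft_force: [-0.6, 0.4, -0.8]
opening: 0.417
t 23.8 pos [526.2 208.4  49.8] rot [3.142 0.    2.743] f [-0.6  0.4 -0.8] open 0.42
dp [-0.4, -1.3, 0.8] twist 0.1
```

Not yet in contact; lower 0.8 mm more.

```bash
python3 -m jog '{"dp":[[0,-1,0.4],[0,-1,0.8],[0,-1,0.8]],"twist":[0,0,0],"claw":[1,1,1]}'
```

```text
t: 24.08
eef_pos: [525.8, 207.3, 49.3]
tcp_rot: [3.141, 0.0, 2.743]
ft_force: [-0.4, -0.8, 4.1]
opening: 0.412
```

```bash
python3 -m jog '{"dp":[[0,0,0],[0,0,0],[0,0,0],[0,0,0],[0,0,0],[0,0,0],[0,0,0],[0,0,0]],"twist":[0,0,0,0,0,0,0,0],"claw":[-1,-1,-1,-1,-1,-1,-1,-1]}' && python3 -m jog '{"dp":[[0,0,-5],[0,0,-25],[0,0,-55],[0,0,-85],[0,0,-115],[0,0,-132],[0,0,-132],[0,0,-132]],"twist":[0,0,0,0,0,0,0,0],"claw":[-1,-1,-1,-1,-1,-1,-1,-1]}' ; python3 -c "
from h import *
go(588.3,-286.5,180,2.254)"
```

```text
t: 24.75
eef_pos: [525.7, 207.4, 48.9]
tcp_rot: [-3.141, -0.0, 2.743]
ft_force: [-1.0, -0.4, 0.1]
opening: 0.919
t: 25.42
eef_pos: [525.8, 207.4, 181.7]
tcp_rot: [3.141, 0.002, 2.743]
ft_force: [0.2, -0.0, -0.4]
opening: 1.0
t 25.4 pos [525.8 207.4 181.7] rot [3.141e+00 2.000e-03 2.743e+00] f [ 0.2 -0.  -0.4] open 1.00
dp [-249.3, -431.0, 1.7] twist 28.0
```

```bash
python3 -m jog '{"dp":[[-8,-14,0],[-26,-45,0],[-44,-76,0],[-62,-107,0],[-80,-138,0],[-98,-169,0],[-116,-200,0],[-134,-231,0]],"twist":[2,6,10,14,18,22,26,28],"claw":[-1,-1,-1,-1,-1,-1,-1,-1]}' && python3 -m jog '{"dp":[[0,0,0],[0,0,0]],"twist":[0,0],"claw":[-1,-1]}' && python3 -c "
from h import *
go(588.3,-286.5,180,2.254)"
```

```text
t: 26.08
eef_pos: [558.9, -59.2, 179.4]
tcp_rot: [-3.14, -0.002, 2.25]
ft_force: [0.5, -0.2, 0.7]
opening: 0.997
t: 26.25
eef_pos: [559.0, -59.1, 179.3]
tcp_rot: [-3.14, -0.002, 2.251]
ft_force: [0.2, 0.9, 0.3]
opening: 1.002
t 26.2 pos [559.  -59.1 179.3] rot [-3.140e+00 -2.000e-03  2.251e+00] f [0.2 0.9 0.3] open 1.00
dp [-195.2, -120.3, -0.7] twist -0.2
```

```bash
python3 -m jog '{"dp":[[-15,-9,0],[-45,-28,0],[-77,-47,0],[-109,-67,0],[-141,-87,0],[-173,-107,0],[-195,-120,0],[-195,-120,0]],"twist":[0,0,0,0,0,0,0,0],"claw":[-1,-1,-1,-1,-1,-1,-1,-1]}' && python3 -m jog '{"dp":[[0,0,0],[0,0,20],[0,0,50],[0,0,50],[0,0,50]],"twist":[0,0,0,0,0],"claw":[-1,-1,-1,-1,-1]}' && python3 -c "
from h import *
go(588.3,-286.5,51,2.254)"
```

```text
t: 26.92
eef_pos: [589.8, -287.5, 179.4]
tcp_rot: [-3.141, -0.001, 2.252]
ft_force: [-0.7, 1.2, -0.8]
opening: 1.001
t: 27.33
eef_pos: [589.2, -282.4, 130.0]
tcp_rot: [-3.14, -0.003, 2.256]
ft_force: [-0.1, 0.4, 0.1]
opening: 1.0
t 27.3 pos [ 589.2 -282.4  130. ] rot [-3.140e+00 -3.000e-03  2.256e+00] f [-0.1  0.4  0.1] open 1.00
dp [-2.6, -3.3, 79.0] twist 0.1
```

```bash
python3 -m jog '{"dp":[[-2.5,-3,5],[-2.5,-3,25],[-2.5,-3,50],[-2.5,-3,70],[-2.5,-3,79],[-2.5,-3,79],[-2.5,-3,79]],"twist":[0,0,0,0,0,0,0],"claw":[-1,-1,-1,-1,-1,-1,-1]}' && python3 -m jog '{"dp":[[0,0,0],[0,0,0],[0,0,0],[0,0,0],[0,0,0],[0,0,0],[0,0,0],[0,0,0]],"twist":[0,0,0,0,0,0,0,0],"claw":[1,1,1,1,1,1,1,1]}' && python3 -m jog '{"dp":[[0,0,0],[0,0,0],[0,0,0],[0,0,0],[0,0,0],[0,0,0]],"twist":[0,0,0,0,0,0],"claw":[1,1,1,1,1,1]}' && python3 -c "
from h import *
go(466,232.4,184,2.741)"
```

```text
t: 27.92
eef_pos: [589.4, -288.5, 53.0]
tcp_rot: [3.141, 0.001, 2.254]
ft_force: [0.3, 0.5, -0.1]
opening: 1.001
t: 28.58
eef_pos: [588.8, -288.4, 51.9]
tcp_rot: [-3.142, 0.0, 2.254]
ft_force: [0.7, 0.9, -0.2]
opening: 0.498
t: 29.08
eef_pos: [588.9, -288.3, 51.9]
tcp_rot: [-3.141, 0.0, 2.254]
ft_force: [-0.4, -1.7, 0.1]
opening: 0.415
t 29.1 pos [ 588.9 -288.3   51.9] rot [-3.141  0.     2.254] f [-0.4 -1.7  0.1] open 0.42
dp [481.4, 233.6, -132.1] twist -27.9
```

```bash
python3 -m jog '{"dp":[[0,0,-5],[0,0,-25],[0,0,-50],[0,0,-80],[0,0,-110],[0,0,-132],[0,0,-132],[0,0,-132]],"twist":[0,0,0,0,0,0,0,0],"claw":[1,1,1,1,1,1,1,1]}' && python3 -m jog '{"dp":[[12,6,0],[40,20,0],[71,34,0],[102,49,0],[133,64,0],[164,79,0],[195,94,0],[222,108,0]],"twist":[-3,-7,-11,-15,-19,-23,-26,-28],"claw":[1,1,1,1,1,1,1,1]}' && python3 -m jog '{"dp":[[0,0,0],[0,0,0]],"twist":[0,0],"claw":[1,1]}' && python3 -c "
from h import *
go(466,232.4,184,2.741)"
```

```text
t: 29.75
eef_pos: [589.0, -288.3, 184.8]
tcp_rot: [3.141, 0.002, 2.254]
ft_force: [0.2, -0.2, -2.4]
opening: 0.415
t: 30.42
eef_pos: [530.8, -46.0, 182.3]
tcp_rot: [-3.141, -0.003, 2.746]
ft_force: [1.4, -0.4, -0.8]
opening: 0.414
t: 30.58
eef_pos: [531.6, -46.6, 182.7]
tcp_rot: [-3.141, -0.002, 2.745]
ft_force: [-0.1, -0.9, -1.1]
opening: 0.414
t 30.6 pos [531.6 -46.6 182.7] rot [-3.141e+00 -2.000e-03  2.745e+00] f [-0.1 -0.9 -1.1] open 0.41
dp [168.3, 232.0, -1.3] twist 0.2
```

```bash
python3 -m jog '{"dp":[[9,12,0],[28,39,0],[49,68,0],[71,98,0],[93,128,0],[115,158,0],[137,189,0],[155,214,0]],"twist":[0,0,0,0,0,0,0,0],"claw":[1,1,1,1,1,1,1,1]}' && python3 -m jog '{"dp":[[8,10,0],[13,18,0],[13,18,0],[13,18,20],[13,18,45],[13,18,65],[13,18,70],[13,18,70]],"twist":[0,0,0,0,0,0,0,0],"claw":[1,1,1,1,1,1,1,1]}' && python3 -c "
from h import *
go(466,232.4,49,2.741)"
```

```text
t: 31.25
eef_pos: [472.3, 210.6, 183.0]
tcp_rot: [-3.141, -0.001, 2.742]
ft_force: [0.4, -0.5, -1.2]
opening: 0.415
t: 31.92
eef_pos: [467.7, 229.5, 112.7]
tcp_rot: [-3.139, -0.002, 2.741]
ft_force: [0.3, -0.1, -2.0]
opening: 0.412
t 31.9 pos [467.7 229.5 112.7] rot [-3.139e+00 -2.000e-03  2.741e+00] f [ 0.3 -0.1 -2. ] open 0.41
dp [2.7, 2.0, 63.7] twist 0.0
```

```bash
python3 -m jog '{"dp":[[2.5,2,10],[2.5,2,25],[2.5,2,40],[2.5,2,48],[2.5,2,50],[2.5,2,50],[2.5,2,50]],"twist":[0,0,0,0,0,0,0],"claw":[1,1,1,1,1,1,1]}' && python3 -m jog '{"dp":[[0,0,4],[0,0,8],[0,0,10],[0,0,11.5],[0,0,12.5],[0,0,12.5],[0,0,12.5]],"twist":[0,0,0,0,0,0,0],"claw":[1,1,1,1,1,1,1]}' && python3 -c "
from h import *
go(466,232.4,48.9,2.741)"
```

```text
t: 32.5
eef_pos: [466.6, 233.9, 64.5]
tcp_rot: [3.141, 0.001, 2.743]
ft_force: [-0.7, -0.6, -1.9]
opening: 0.413
t: 33.08
eef_pos: [466.2, 233.9, 51.4]
tcp_rot: [-3.141, 0.0, 2.743]
ft_force: [-0.8, 0.6, -1.5]
opening: 0.415
t 33.1 pos [466.2 233.9  51.4] rot [-3.141  0.     2.743] f [-0.8  0.6 -1.5] open 0.41
dp [-0.4, -1.4, 2.5] twist 0.1
```

```bash
python3 -m jog '{"dp":[[0,-1,1],[0,-1,1.8],[0,-1,2.4],[0,-1,2.7],[0,-1,2.7]],"twist":[0,0,0,0,0],"claw":[1,1,1,1,1]}'
```

```text
t: 33.5
eef_pos: [465.8, 232.9, 48.8]
tcp_rot: [-3.141, 0.0, 2.743]
ft_force: [-0.8, -1.2, 1.6]
opening: 0.413
```

```bash
python3 -m jog '{"dp":[[0,0,0],[0,0,0],[0,0,0],[0,0,0],[0,0,0],[0,0,0],[0,0,0],[0,0,0]],"twist":[0,0,0,0,0,0,0,0],"claw":[-1,-1,-1,-1,-1,-1,-1,-1]}' && python3 -m jog '{"dp":[[0,0,-5],[0,0,-25],[0,0,-55],[0,0,-85],[0,0,-115],[0,0,-132],[0,0,-132],[0,0,-132]],"twist":[0,0,0,0,0,0,0,0],"claw":[-1,-1,-1,-1,-1,-1,-1,-1]}' && python3 -m jog '{"dp":[[0,-20,0],[0,-55,0],[0,-90,0],[0,-125,0],[0,-160,0],[0,-195,0],[0,-220,0],[0,-220,0]],"twist":[0,0,0,0,0,0,0,0],"claw":[-1,-1,-1,-1,-1,-1,-1,-1]}'; python3 - <<'E'
from h import *
a=eyes.read_camera("scene");b=eyes.read_camera("top")
f=lambda i,k:cv2.convertScaleAbs(cv2.resize(i,None,fx=k,fy=k,interpolation=cv2.INTER_CUBIC),alpha=1.6,beta=10)[:,:,::-1]
cv2.imwrite("pics/s2.png",f(a[100:320,150:400],3)[:600])
cv2.imwrite("pics/t2.png",f(b[60:260,60:430],2))
E
```

```text
t: 34.17
eef_pos: [465.8, 232.9, 48.7]
tcp_rot: [-3.141, 0.0, 2.743]
ft_force: [1.2, -0.5, -0.3]
opening: 0.918
t: 34.83
eef_pos: [465.9, 233.0, 181.5]
tcp_rot: [3.14, 0.002, 2.743]
ft_force: [-0.4, 0.9, -0.3]
opening: 1.002
t: 35.5
eef_pos: [378.1, 27.7, 179.7]
tcp_rot: [-3.14, -0.003, 2.74]
ft_force: [-0.0, 0.3, 0.1]
opening: 0.998
```

View pics/s2.png

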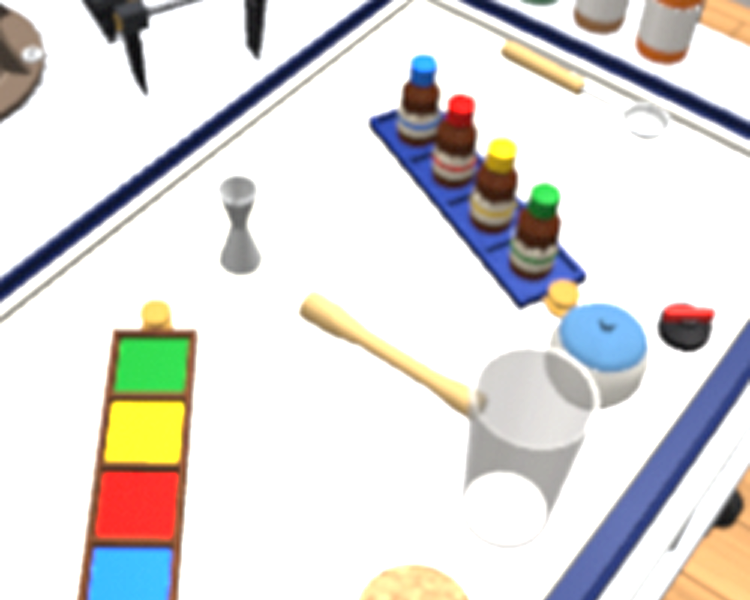

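View pics/t2.png

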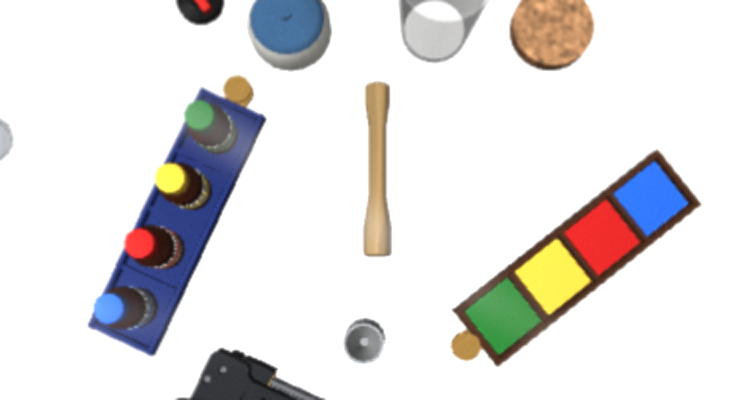

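Both pictures show all four bottles upright in the navy rack, one to a compartment. From the knob they run green, yellow, red, blue, the same order as the pads. In the top crop the caps are at (200,116), (172,178), (142,243) and (110,308). The gripper is clear of everything.

```bash
python3 -c "
from cell import job_done
print(job_done())"
```

```text
the job is handed in; nothing more can be done
None
```

I moved all four bottles from the walnut rack to the navy rack and handed the job in at about 36 s of the 120 s limit. From the navy knob they stand green, yellow, red, blue, the same order as the pads left in the walnut rack.

- **Last pictures:** the scene and top views show every bottle upright, one to a compartment, with the gripper open and clear of everything.
- **Floor contact:** I lowered each bottle until the wrist force showed contact before letting go. The highest vertical reading I saw was about 4 N. Red needed another 0.8 mm and blue about 2.7 mm before they touched.
- **Disagreement:** the top-camera fit and the close wrist view of the navy rack differed by 1–2 mm over most of it, and by 4–6 mm at the knob end. I put the larger part down to misreading the wall edges, and placed the bottles about 0.5 mm from the top-camera fit. Each bottle has 10 mm of clearance all round in its compartment.

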